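Seat a casting home in the grinding fixture and clamp it

ROBOT

A 6-joint arm with a two-finger parallel gripper is mounted at the origin on the work surface. World frame = base frame: x ahead of the robot, y to its left, z up, the work surface at z = 0. Lengths are in m, angles in rad, forces in N, time in s.
With the tool pointing down it reaches from about 0.35 to 0.975 m from the base axis. Payload 4.9 kg.
Tool frame: the origin (TCP) lies at the very end of the fingers, on their centre line; the grasp point (between the pads) lies 19 mm behind it; z points along the fingers, y is the direction in which the jaws open and shut (so a half turn about z gives the same grasp; the last joint's range is limited). The gripper opens to 85 mm and grips with 20 to 120 N. Pads are 22 mm wide; open, the fingers measure 114 mm over their backs; the gripper's body (76 mm by 85 mm) begins 54 mm behind the grasp point. The pads swing forward as they close: fully open they stand 13 mm farther back than shut.
Start: joints at [1.133, 0.053, 1.613, -0, 1.476, -0.119], TCP at [0.196, 0.593, 0.231] pointing down, gripper open.
Joint ranges: [-3.01, 3.01], [-1.01, 2.22], [0.06, 2.58], [-1.02, 4.17], [0.09, 2.62], [-3.14, 3.14]. Speed limits (rad/s): [2.57, 2.57, 3.14, 3.14, 3.14, 3.14].

INTERFACE

Orientations are given as a unit quaternion [x, y, z, w].
In Python, from cell import arm gives the robot as it stands.
- The arm moves only by the tool drive_tool, never from a script. Its argument "steps" is a list of rows, each a list of 4 numbers: the shift along the tool's x, y, z in m, then the turn about the tool's z in rad. A call has 1 to 12 rows; each row shifts and turns the commanded pose from where the row before left it, along the tool's axes as they then stand; what a row does not reach is not made up. A row lasts 1/10 s, in which the tool goes at most 50 mm and 8.59 degrees, less where a joint would pass 70% of its speed; a pose out of reach is approached as far as the arm can. A call with a gripper value outside its range is refused whole. "hand" is the opening, from 0 (shut) to 1 (fully open), set as the call begins (left out, the last holds). The fingers move at their own pace and stop on an object; the grip force is fixed at half the most. Time passes only in rows, so rows that do not move let the fingers close. It gives the time, the measured TCP pose, the force and the opening at its end, in the units of the state.
- arm.get_state(): the state, without advancing time (a new reading comes with each control period).
- arm.snapshot(name): name is "scene" or "top" or "wrist"; returns (picture, depth): 400x640x3 uint8, red, green, blue; 400x640 float32, m along the optical axis (not along the pixel's ray), 0 where there is no reading.
- arm.camera_info(name): a dict with "K" (3x3 intrinsics, pixels), "camera_from_world" (4x4, takes a point from world to camera coordinates). Camera axes: x right, y down, z forward; pixel columns grow to the right and rows downward; lengths in m; the calibration is good to about 2 mm. A picture is of the moment at which its call begins: read the wrist's pose just before it. camera_info takes no time and is no camera call; for the wrist camera it gives the pose at the moment of the call.
- arm.sign_off(): hands the job in, once; it reports no verdict.
Trained networks look in the newest picture that a camera, given by its name, has taken for a name from the list of things; names that differ only in an ending like _2 or _b are one class to them, and where a whole thing is asked for, a point or a joint stands for the part that bears it (a point fixed in the world has none). Each returns a list of dicts, best first, with "score" (0 to 1); they miss things now and then, are a little off and sometimes report something else, mostly with a low value. They report only what shows in the picture. A call takes as long as a camera call.
- arm.search_frame(camera, name): "bbox" ([left, top, right, bottom] in pixels, round what is visible of it).
- arm.trace(camera, name): "pixels" (400x640 bool, what is visible of it) and "bbox" ([left, top, right, bottom] in pixels, round what is visible of it).
- arm.mark_of(camera, name): "xy" ([column, row] in pixels: a listed point, or the origin of a listed thing).
The state is a dict: "time_s": time; "joints": joint angles; "dq": joint speeds; "joint_torque": joint torques, N m; "eef_pos": TCP position; "tcp_rot": TCP orientation; "wrist_force": force on the tool from outside, world axes, zero at the start; "moment": the same for the moment, N m; "width": opening from 0.0 (shut) to 1.0 (fully open).
Only numpy, scipy, OpenCV 4.12 (cv2) and the standard library are available. Lean on these libraries where they do the work, as an engineer would, in place of code of your own. Each camera call takes 0.05 s, during which the arm holds its last target. There are 200 camera calls.

TASK

Load the grinding fixture: stand the loose aluminium casting in its nest with the rib up and press it straight down with a firm, careful push, held for a moment at about 20 N, so that you feel it hard on the solid rests under it, not merely carried by the stiff lift pad. Only then swing the hinged clamp over and bring it down until its crossbar bears on top of the casting's rib, without forcing, and let go. Leave the other things on the bench where they are.

Things in the scene. Friction and masses are not known exactly. Their poses are not given: they have to be found in the camera images.
- casting_mid (a point): Loose aluminium casting, 0.25 kg: base 64 (its x) x 46 (its y) x 20 mm high, with an upright rib 36 (x) x 16 (y) mm on its middle; 70 mm high in all (rib: the top 50). Stands upright on the bench. This point: its centre, 35 mm above its underside; z up. Half a turn makes no difference. Grip the rib high up across its 16 mm (along y).
- fixture: Dark steel grinding fixture fixed to the bench: plate 235 x 150 x 15 mm carrying the nest (robot side) and the clamp's hinge posts (far side). Origin: underside of the plate, near its centre; x runs from the nest to the hinge (away from the robot), z up. Casting and fixture must never be pressed together with over 32 N.
- nest_mouth (a point): Centre of the nest's mouth, a pocket 68 (fixture x) x 50 (y) mm taking the casting's base with 2 mm play each side; rim 50 mm above the bench, 4 mm bevel. In it a steel lift pad, top 9 to 14 mm below the rim, meets the casting first. It is springless: a push of about 6 N sinks it, and it stays where pushed, so a casting on it looks in place but is not home. Axes: fixture's.
- nest_floor (a point): Centre of the nest's floor, 35 mm below the rim. Home, the casting's underside stands on two solid rests above this floor, beside the pad, set anew for each batch at 20 to 34 mm below the rim and found only by feel: there the force rises steeply within a few millimetres. Press slowly (15 mm/s or less) and hold 16 to 25 N a moment; the pad alone carries only 8 N.
- clamp_hinge (a point): Middle of the clamp's hinge axis (along the fixture's y), on the fixture: 115 mm beyond the nest's centre along the fixture's x and 100 mm above the bench.
- clamp (a joint): Clamp angle, rad: about 1.5 = open, standing up; it falls as the clamp swings towards the robot and down onto the nest; 0 = arms level (lower stop). With the casting home the crossbar meets the rib at about 0.02 to 0.15. The hinge is stiff and stays where left; 1 to 4 N at the bar move it. Never press it on the casting with over 50 N.
- clamp_bar (a point): Middle of the clamp's round handle bar, 12 mm thick, along the fixture's y, 195 mm from the hinge axis: on top when the clamp is open, nearest the robot and 100 mm above the bench when shut. 84 mm free between the two side arms (10 x 14 mm each). Can be pinched from above, fingers closing along the fixture's x; it turns in the pads as the clamp swings.
- clamp_nose (a point): Middle of the axis of the clamp's crossbar, a round steel bar 16 mm thick between the side arms, parallel to the hinge, 115 mm from it and 8 mm below the plane of the arms; when shut it lies across the rib's top and bears on it. Its frame is the clamp's.
- hammer: bystander: hammer, wooden handle, origin on its underside
- tube_offcut: bystander: dark steel square tube offcut 90 x 30 x 30 mm, origin on its underside
- wrench: bystander: steel wrench, origin on its underside
- collar: bystander: steel collar 48 mm across, 30 mm high, origin on its underside
- disc: bystander: grey grinding disc 115 mm across, 6 mm thick, origin on its underside
- tin: bystander: steel tin 74 mm across, 110 mm high, origin on its underside
- wood_block: bystander: wooden block 120 x 60 x 40 mm, origin on its underside

How it is judged:
On the way:
1. with the clamp still open, the casting is pressed home: down in the nest, upright, and borne by the fixture with more than 14 N, which the lift pad alone cannot carry (z of casting_mid in the frame of nest_mouth below 0.017 m and horizontal distance between casting_mid and nest_mouth below 0.005 m and angle between casting_mid's own z axis and vertical below 0.07 rad and contact force between casting and fixture above 14 N and value of joint clamp above 1 rad), for 0.1 s.
At the end, for the whole second after the job is handed in: the casting still stands home in the nest (its centre no more than 17 mm above the rim and within 5 mm of the nest's centre, upright within 0.07 rad), the clamp is down with its crossbar within 2.5 mm of the rib's top, all at rest and released (z of casting_mid in the frame of nest_mouth below 0.017 m and horizontal distance between casting_mid and nest_mouth below 0.005 m and angle between casting_mid's own z axis and vertical below 0.07 rad and z of clamp_nose in the frame of casting_mid below 0.0455 m and value of joint clamp below 0.15 rad and linear speed of casting below 0.01 m/s and velocity of joint clamp between -0.05 and 0.05 rad/s); the robot touches nothing.
It fails at once if with the clamp open, the casting is pressed or knocked against the fixture with over 32 N (contact force between casting and fixture above 32 N and value of joint clamp above 0.5 rad).
It fails at once if the clamp is brought down on a casting that is not home (contact force between casting and clamp above 2 N and z of casting_mid in the frame of nest_mouth above 0.017 m).
It fails at once if the clamp is forced onto the casting with over 50 N (contact force between casting and clamp above 50 N).
It fails at once if a bystander is moved by over 30 mm (distance of any of hammer, tube_offcut, wrench, collar, disc, tin, wood_block from where it was at the start of the episode above 0.03 m).
It also fails if it takes over 67 s, if anything falls off the work surface, if the arm or the gripper's body presses on something with over 40 N, if the wrist force passes 120 N, or if a joint passes its speed limit or range.

## Working session

There is one attempt and no reset: what is moved stays moved. The work goes in short steps, Python scripts to look and compute and a tool call to move; the robot and the scene stay as the last step left them, time stands still between calls to the robot, and variables do not carry over. Pictures are saved under pics/ and viewed, about 8 in all and at most 12, crops included, and the job is handed in when it is done.

Besides the shell and the picture viewer there is one more tool, called after "Emit:" by a JSON object that holds its "api" and its "payload". drive_tool: Moves the arm, as the interface text tells. Its arguments: {"type":"object","properties":{"steps":{"type":"array","items":{"type":"array","items":{"type":"number"}}},"hand":{"type":"number"}},"required":["steps"]}

```bash
mkdir -p pics; cat > h.py <<'E'
import numpy as np, cv2
from cell import arm
def snap(n,save=None):
    ci=arm.camera_info(n); p,d=arm.snapshot(n)
    if save: cv2.imwrite('pics/'+save,p[:,:,::-1])
    return p,d,np.array(ci['K']),np.linalg.inv(np.array(ci['camera_from_world']))
def cloud(d,K,T):
    v,u=np.mgrid[0:400,0:640]
    c=np.stack([(u-K[0,2])/K[0,0]*d,(v-K[1,2])/K[1,1]*d,d],-1)
    return c@T[:3,:3].T+T[:3,3]
def ray_z(xy,z,K,T):
    r=T[:3,:3]@np.array([(xy[0]-K[0,2])/K[0,0],(xy[1]-K[1,2])/K[1,1],1])
    return T[:3,3]+r*(z-T[2,3])/r[2]
E
python3 - <<'E'
from h import *
s=arm.get_state(); print({k:np.round(v,3).tolist() for k,v in s.items()})
for n in ['scene','top']:
    p,d,K,T=snap(n,n+'0.png'); C=cloud(d,K,T); print(n,'cam at',T[:3,3].round(3),K[0,0])
    for nm,z in [('casting_mid',.035),('nest_mouth',.05),('clamp_hinge',.1),('clamp_bar',.29),('clamp_nose',.215),('fixture',0.)]:
        r=arm.mark_of(n,nm)
        for q in r[:2]: print(nm,round(q['score'],2),np.round(q['xy']),ray_z(q['xy'],z,K,T).round(3))
    for nm in ['casting_mid','fixture','hammer','tube_offcut','wrench','collar','disc','tin','wood_block']:
        r=arm.trace(n,nm)
        if r:
            m=np.array(r[0]['pixels'])&(d>0); P=C[m]
            print(nm,round(r[0]['score'],2),r[0]['bbox'],np.percentile(P,[3,50,97],axis=0).round(3).tolist() if len(P) else '')
E
```

```text
{'time_s': 0.0, 'joints': [1.133, 0.053, 1.614, -0.0, 1.476, -0.119], 'dq': [-0.0, -0.001, 0.002, -0.003, -0.0, 0.0], 'joint_torque': [-0.002, -39.369, -37.018, -0.0, 0.007, 0.0], 'eef_pos': [0.196, 0.593, 0.23], 'tcp_rot': [0.159, 0.987, -0.001, -0.0], 'wrist_force': [0.309, 0.394, 0.323], 'moment': [-0.086, -0.007, 0.018], 'width': 0.999}
scene cam at [ 0.9   -0.401  0.995] 426.10865350757604
casting_mid 0.6 [253. 253.] [ 0.477 -0.225  0.035]
nest_mouth 0.96 [373. 171.] [0.513 0.16  0.05 ]
clamp_hinge 0.71 [417. 187.] [0.641 0.178 0.1  ]
clamp_bar 0.58 [421. 131.] [0.607 0.17  0.29 ]
clamp_nose 0.68 [412. 153.] [0.605 0.167 0.215]
clamp_nose 0.51 [385. 191.] [0.635 0.043 0.215]
fixture 0.68 [382. 188.] [0.548 0.168 0.   ]
casting_mid 0.63 [246.5, 243.0, 268.3, 277.5] [[0.467, -0.252, 0.008], [0.502, -0.226, 0.021], [0.525, -0.198, 0.072]]
fixture 0.71 [333.3, 114.1, 437.3, 233.6] [[0.445, 0.089, 0.01], [0.596, 0.152, 0.027], [0.661, 0.232, 0.297]]
hammer 0.75 [213.8, 289.4, 257.9, 400.0] [[0.503, -0.476, 0.001], [0.588, -0.384, 0.024], [0.68, -0.298, 0.028]]
tube_offcut 0.96 [318.2
[... 1304 characters left out ...]
.024], [0.69, -0.293, 0.03]]
tube_offcut 0.54 [338.9, 145.2, 364.0, 166.5] [[0.657, -0.183, 0.002], [0.684, -0.144, 0.029], [0.71, -0.103, 0.035]]
wrench 0.66 [399.3, 219.9, 438.1, 259.4] [[0.334, -0.439, -0.001], [0.403, -0.374, 0.007], [0.456, -0.324, 0.014]]
collar 0.6 [322.3, 236.7, 333.8, 249.1] [[0.364, -0.08, 0.012], [0.385, -0.06, 0.03], [0.407, -0.038, 0.037]]
disc 0.57 [191.1, 232.3, 227.0, 264.6] [[0.304, 0.287, -0.0], [0.352, 0.337, 0.006], [0.402, 0.388, 0.012]]
tin 0.93 [164.1, 195.8, 195.0, 219.3] [[0.446, 0.389, 0.017], [0.477, 0.412, 0.107], [0.509, 0.452, 0.114]]
wood_block 0.87 [190.7, 142.4, 228.1, 179.2] [[0.59, 0.302, -0.0], [0.645, 0.349, 0.039], [0.702, 0.398, 0.045]]
```

```bash
cat > rect.py <<'E'
from h import *
def fit(C,c,r,z0,z1):
    m=(C[...,2]>z0)&(C[...,2]<z1)&(np.hypot(C[...,0]-c[0],C[...,1]-c[1])<r)
    P=C[m]; 
    (cx,cy),(w,h),a=cv2.minAreaRect((P[:,:2]*1000).astype(np.float32))
    if w<h: a+=90
    a=(a+90)%180-90   # long-axis angle, deg
    return (round(cx,1),round(cy,1)),(round(w),round(h)),round(a,1),len(P),P[:,2].mean().round(4)
E
python3 - <<'E'
from rect import *
p,d,K,T=snap('top'); C=cloud(d,K,T)
print(fit(C,(.494,-.22),.06,.06,.08),fit(C,(.494,-.22),.06,.012,.026))
print(fit(C,(.553,.163),.16,.008,.022)); print(fit(C,(.515,.163),.07,.042,.058))
cv2.imwrite('pics/top_c.png',cv2.resize(p[130:290,160:460,::-1],None,fx=2.6,fy=2.6,interpolation=cv2.INTER_CUBIC))
E
```

```text
((491.9, -221.2), (16, 35), -33.7, 58, np.float64(0.0704)) ((491.8, -221.3), (46, 64), -35.2, 178, np.float64(0.0199))
((553.0, 159.7), (276, 252), 32.7, 2001, np.float64(0.0153))
((519.4, 160.9), (96, 79), 6.4, 382, np.float64(0.0495))
```

View pics/top_c.png

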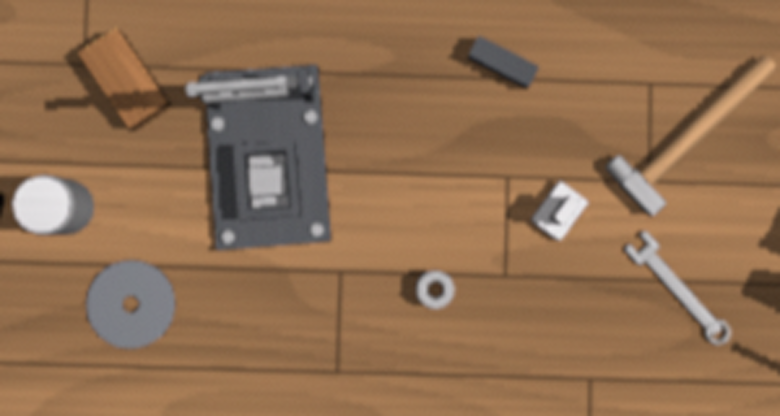

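View pics/scene0.png

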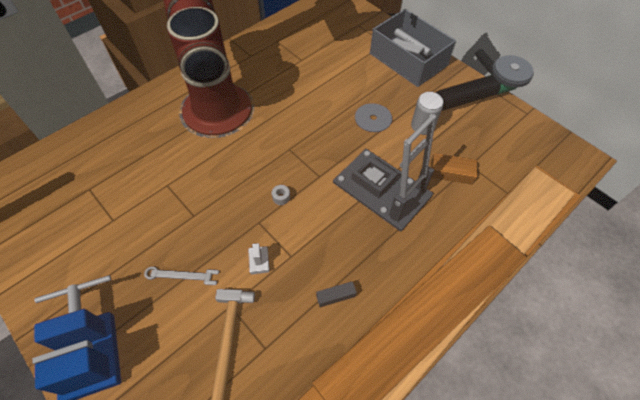

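Emit:
{"api": "drive_tool", "payload": {"steps": [[0,0,0,0.145],[0,0,0,0.145],[-0.0394,-0.0276,0,0],[-0.0394,-0.0276,0,0],[-0.0394,-0.0276,0,0],[-0.0394,-0.0276,0,0],[-0.0394,-0.0276,0,0],[-0.0394,-0.0276,0,0],[-0.0394,-0.0276,0,0],[-0.0394,-0.0276,0,0],[-0.0394,-0.0276,0,0],[-0.0394,-0.0276,0,0]]}}

```text
time_s: 2.85
eef_pos: [0.3615, 0.14, 0.2317]
tcp_rot: [0.3, 0.954, 0.0, 0.001]
wrist_force: [1.1, 0.3, 0.3]
width: 0.991
```

Emit:
{"api": "drive_tool", "payload": {"steps": [[-0.0394,-0.0276,0,0],[-0.0394,-0.0276,0,0],[-0.0394,-0.0276,0,0],[-0.0394,-0.0276,0,0],[-0.0394,-0.0276,0,0],[-0.0394,-0.0276,0,0],[-0.0394,-0.0276,0,0],[-0.0394,-0.0276,0,0],[0,0,0,0],[0,0,0,0]]}}

```text
time_s: 3.85
eef_pos: [0.4934, -0.2204, 0.2308]
tcp_rot: [0.301, 0.954, 0.0, -0.001]
wrist_force: [-0.9, 0.5, 0.7]
width: 1.002
```

```bash
cat > go.py <<'E'
from rect import *
from scipy.spatial.transform import Rotation as R
def rel(x,y,z,yax_deg):
    "tool-axis shift (after the turn) to reach x,y,z with tool y axis at world angle"
    s=arm.get_state(); M=R.from_quat(s['tcp_rot']).as_matrix(); p=np.array(s['eef_pos'])
    a=np.degrees(np.arctan2(M[1,1],M[0,1])); t=(yax_deg-a+90)%180-90; turn=-np.radians(t)
    th=np.radians(a+t); yt=np.array([np.cos(th),np.sin(th)]); xt=np.array([-np.sin(th),np.cos(th)])
    xt=xt if abs(np.dot(xt,M[:2,0]))>0 and np.linalg.det([[*xt,0],[*yt,0],[0,0,-1]])>0 else -xt
    dd=np.array([x,y])-p[:2]
    print('t',s['time_s'],'p',p.round(4),'yax',a.round(2),'w',round(s['width'],3),'F',np.round(s['wrist_force'],1),'tilt',M[:,2].round(3))
    print('turn',turn.round(4),'dx',(dd@xt).round(4),'dy',(dd@yt).round(4),'dz',round(p[2]-z,4))
E
python3 - <<'E'
from go import *
p,d,K,T=snap('wrist','w1.png'); C=cloud(d,K,T); print('cam',T[:3,3].round(3))
c=(.492,-.221)
a=fit(C,c,.06,.063,.08); b=fit(C,c,.06,.012,.026); print(a,b)
rel(a[0][0]/1000,a[0][1]/1000,.036,b[2]+90)
E
```

```text
cam [ 0.435 -0.181  0.373]
((492.0, -221.8), (15, 35), -35.4, 463, np.float64(0.0693)) ((492.0, -222.1), (46, 64), -35.7, 1324, np.float64(0.0194))
t 3.9 p [ 0.4934 -0.2195  0.2311] yax 55.1 w 1.0 F [ 1.1  0.2 -0.3] tilt [-0.001  0.001 -1.   ]
turn 0.0139 dx -0.0002 dy -0.0027 dz 0.1951
```

Emit:
{"api": "drive_tool", "payload": {"steps": [[0,-0.0027,0.035,0.014],[0,0,0.045,0],[0,0,0.045,0],[0,0,0.035,0],[0,0,0.02,0],[0,0,0.007,0],[0,0,0,0],[0,0,0,0]], "hand": 1}}

```text
time_s: 4.7
eef_pos: [0.4931, -0.2219, 0.0462]
tcp_rot: [0.306, 0.952, -0.0, 0.001]
wrist_force: [0.0, 1.0, 1.6]
width: 0.998
```

Emit:
{"api": "drive_tool", "payload": {"steps": [[0,0,0,0],[0,0,0,0],[0,0,0,0],[0,0,0,0],[0,0,0,0],[0,0,0,0],[0,0,0,0],[0,0,0,0]], "hand": 0}}

```text
time_s: 5.5
eef_pos: [0.4923, -0.2221, 0.0447]
tcp_rot: [0.306, 0.952, -0.0, 0.0]
wrist_force: [-0.1, -0.1, 2.4]
width: 0.172
```

Emit:
{"api": "drive_tool", "payload": {"steps": [[0,0,-0.015,0],[0,0,-0.03,-0.1445],[0,0,-0.04,-0.1445],[0,0,-0.04,-0.1445],[0,0,-0.04,-0.1445],[0,0,-0.01,-0.1445]]}}

```text
time_s: 6.1
eef_pos: [0.4937, -0.2229, 0.2256]
tcp_rot: [-0.053, 0.999, -0.002, 0.003]
wrist_force: [-0.7, -0.2, -2.6]
width: 0.172
```

Emit:
{"api": "drive_tool", "payload": {"steps": [[0.0018,0.0476,0,0],[0.0018,0.0476,0,0],[0.0018,0.0476,0,0],[0.0018,0.0476,0,0],[0.0018,0.0476,0,0],[0.0018,0.0476,0,0],[0.0018,0.0476,0,0],[0.0018,0.0476,0,0],[0,0,0,0],[0,0,0,0],[0,0,0,0]]}}

```text
time_s: 7.2
eef_pos: [0.4395, 0.1549, 0.219]
tcp_rot: [-0.049, 0.999, -0.0, -0.0]
wrist_force: [0.0, -0.5, -3.4]
width: 0.175
```

```bash
python3 - <<'E'
from go import *
s=arm.get_state()
p,d,K,T=snap('wrist','w2.png'); C=cloud(d,K,T); print('cam',T[:3,3].round(3))
for nm,z in [('nest_mouth',.05),('casting_mid',.21),('clamp_hinge',.1)]:
    for q in arm.mark_of('wrist',nm)[:1]: print(nm,round(q['score'],2),np.round(q['xy']),ray_z(q['xy'],z,K,T).round(4))
np.savez('w2.npz',C=C,d=d,K=K,T=T,p=p)
print('block',fit(C,(.519,.161),.065,.044,.056)); 
# held casting
h=(.44,.155)
m=(np.hypot(C[...,0]-h[0],C[...,1]-h[1])<.06)&(C[...,2]>.14)&(C[...,2]<.23); P=C[m]; print(len(P),np.histogram(P[:,2],12))
rel(.517,.162,.2,95.5)
E
```

```text
cam [0.369 0.148 0.361]
casting_mid 0.93 [314. 245.] [0.4401 0.1535 0.21  ]
block ((0.0, 0.0), (0, 0), 0.0, 0, np.float64(nan))
4292 (array([  79,   97,  118,  731, 2480,   61,   68,   79,   83,   85,  162,
        249]), array([0.17517141, 0.17973976, 0.18430811, 0.18887647, 0.19344482,
       0.19801317, 0.20258152, 0.20714987, 0.21171823, 0.21628658,
       0.22085493, 0.22542328, 0.22999163]))
t 7.4 p [0.44   0.1545 0.2192] yax 95.58 w 0.175 F [-0.1 -0.4 -2.7] tilt [-0. -0. -1.]
turn 0.0014 dx -0.0774 dy 0.0001 dz 0.0192rect.py:8: RuntimeWarning: Mean of empty slice.
  return (round(cx,1),round(cy,1)),(round(w),round(h)),round(a,1),len(P),P[:,2].mean().round(4)
  ret = ret.dtype.type(ret / rcount)
```

View pics/w2.png

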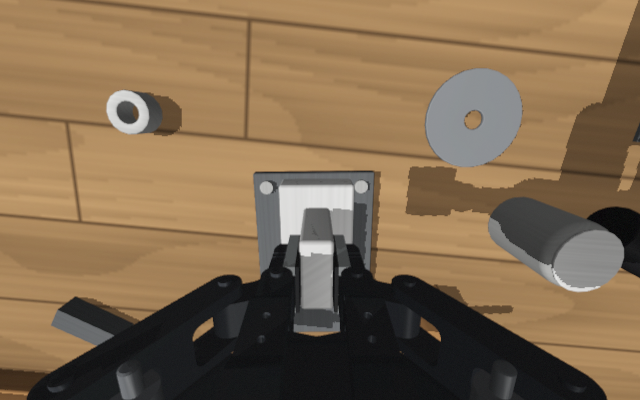

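Emit:
{"api": "drive_tool", "payload": {"steps": [[-0.0158,-0.044,0,0],[-0.0158,-0.044,0,0],[0,0,0,0],[0,0,0,0],[0,0,0,0]]}}

```text
time_s: 7.9
eef_pos: [0.4797, 0.0712, 0.2191]
tcp_rot: [-0.049, 0.999, 0.0, -0.0]
wrist_force: [0.2, 0.5, -2.6]
width: 0.174
```

```bash
python3 - <<'E'
from go import *
p,d,K,T=snap('wrist','w3.png'); C=cloud(d,K,T)
for nm,z in [('nest_mouth',.05),('clamp_hinge',.1),('clamp_bar',.29)]:
    for q in arm.mark_of('wrist',nm)[:1]: print(nm,round(q['score'],2),np.round(q['xy']),ray_z(q['xy'],z,K,T).round(4))
np.savez('w3.npz',C=C,d=d,K=K,T=T,p=p)
print('block',fit(C,(.519,.161),.062,.044,.056))
h=arm.get_state()['eef_pos']
M=(C[...,2]>.03)&(C[...,2]<.043)&(np.hypot(C[...,0]-.517,C[...,1]-.162)<.045)
print('pad', M.sum(), C[M].mean(0).round(4) if M.any() else '')
rel(.517,.162,.2,95.5)
E
```

```text
nest_mouth 0.64 [387. 223.] [0.5193 0.1569 0.05  ]
clamp_bar 0.3 [212.  84.] [0.4044 0.039  0.29  ]
block ((519.1, 159.8), (97, 78), 6.4, 2979, np.float64(0.049))
pad 1513 [0.5218 0.1623 0.0362]
t 8.1 p [0.4797 0.072  0.2193] yax 95.79 w 0.175 F [-0.3 -0.2 -3.2] tilt [-0.  0. -1.]
turn 0.0051 dx -0.0458 dy 0.086 dz 0.0193
```

View pics/w3.png

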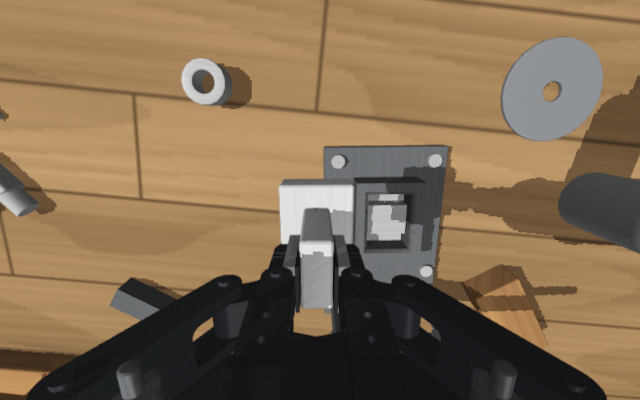

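Emit:
{"api": "drive_tool", "payload": {"steps": [[0,0,0,-0.011],[-0.0245,0.0417,0,0],[-0.0244,0.0417,0,0],[0,0,0.03,0],[0,0,0.04,0],[0,0,0.03,0],[0,0,0.01,0],[0,0,0,0],[0,0,0,0],[0,0,0,0]]}}

```text
time_s: 9.1
eef_pos: [0.5211, 0.1598, 0.112]
tcp_rot: [-0.055, 0.998, 0.0, 0.002]
wrist_force: [-0.0, -0.2, -2.7]
width: 0.176
```

```bash
python3 - <<'E'
from go import *
rel(.5192,.1603,.0855,96.4)
p,d,K,T=snap('wrist','w4.png')
p2,d2,K2,T2=snap('scene'); cv2.imwrite('pics/s4.png',np.hstack([cv2.resize(p2[110:240,320:450,::-1],(400,400)),p[100:400,170:470,::-1].repeat(1,0)[:300].copy() if 0 else cv2.resize(p[100:350,200:450,::-1],(400,400))]))
E
```

```text
t 9.1 p [0.5211 0.1598 0.112 ] yax 96.34 w 0.176 F [-0.  -0.2 -2.7] tilt [ 0.004  0.001 -1.   ]
turn -0.001 dx 0.0019 dy 0.0008 dz 0.0265
```

View pics/s4.png

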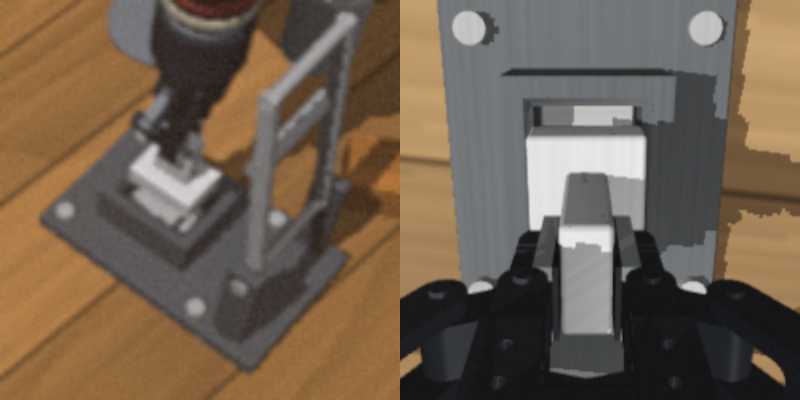

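Emit:
{"api": "drive_tool", "payload": {"steps": [[0,0,0,0],[0,0,0.005,0],[0,0,0.005,0],[0,0,0.003,0],[0,0,0,0],[0,0,0,0]]}}

```text
time_s: 9.8
eef_pos: [0.5192, 0.1595, 0.096]
tcp_rot: [-0.055, 0.998, -0.0, -0.0]
wrist_force: [0.5, 0.7, -2.5]
width: 0.176
```

```bash
python3 - <<'E'
from go import *
rel(.5192,.1603,.0855,96.4)
E
```

```text
t 9.8 p [0.5192 0.1595 0.096 ] yax 96.34 w 0.176 F [ 0.5  0.7 -2.5] tilt [-0.001 -0.    -1.   ]
turn -0.001 dx -0.0001 dy 0.0008 dz 0.0105
```

Aligned within 1 mm. Now slow descent (10 mm/s), watching the force.

Emit:
{"api": "drive_tool", "payload": {"steps": [[0,0.0008,0.001,0],[0,0,0.001,0],[0,0,0.001,0],[0,0,0.001,0],[0,0,0.001,0],[0,0,0.001,0],[0,0,0.001,0],[0,0,0.001,0],[0,0,0.001,0],[0,0,0.001,0]]}}

```text
time_s: 10.8
eef_pos: [0.5193, 0.1603, 0.0862]
tcp_rot: [-0.055, 0.998, -0.0, 0.0]
wrist_force: [-0.6, 0.5, -2.6]
width: 0.174
```

Emit:
{"api": "drive_tool", "payload": {"steps": [[0,0,0.001,0],[0,0,0.001,0],[0,0,0.001,0],[0,0,0.001,0],[0,0,0.001,0]]}}

```text
time_s: 11.3
eef_pos: [0.5193, 0.1603, 0.0812]
tcp_rot: [-0.055, 0.998, -0.0, -0.0]
wrist_force: [0.2, -0.3, -1.9]
width: 0.174
```

Emit:
{"api": "drive_tool", "payload": {"steps": [[0,0,0.001,0],[0,0,0.001,0],[0,0,0.001,0],[0,0,0.001,0]]}}

```text
time_s: 11.7
eef_pos: [0.5194, 0.1603, 0.0784]
tcp_rot: [-0.055, 0.998, -0.0, -0.0]
wrist_force: [-3.9, -1.0, 5.3]
width: 0.17
```

Emit:
{"api": "drive_tool", "payload": {"steps": [[0,0,0.001,0],[0,0,0.001,0]]}}

```text
time_s: 11.9
eef_pos: [0.5195, 0.1603, 0.0764]
tcp_rot: [-0.055, 0.998, -0.0, -0.0]
wrist_force: [-3.7, -1.0, 4.8]
width: 0.17
```

Emit:
{"api": "drive_tool", "payload": {"steps": [[0,0,0.001,0],[0,0,0.001,0]]}}

```text
time_s: 12.1
eef_pos: [0.5194, 0.1603, 0.0744]
tcp_rot: [-0.055, 0.998, -0.0, -0.0]
wrist_force: [-4.8, -0.8, 3.8]
width: 0.178
```

Emit:
{"api": "drive_tool", "payload": {"steps": [[0,0,0.001,0],[0,0,0.001,0]]}}

```text
time_s: 12.3
eef_pos: [0.5195, 0.1603, 0.0724]
tcp_rot: [-0.055, 0.998, -0.0, -0.0]
wrist_force: [-3.5, -0.4, 5.3]
width: 0.171
```

Emit:
{"api": "drive_tool", "payload": {"steps": [[0,0,0.001,0],[0,0,0.001,0]]}}

```text
time_s: 12.5
eef_pos: [0.5195, 0.1603, 0.0704]
tcp_rot: [-0.055, 0.998, -0.0, -0.0]
wrist_force: [-4.3, -0.4, 4.7]
width: 0.174
```

Emit:
{"api": "drive_tool", "payload": {"steps": [[0,0,0.001,0],[0,0,0.001,0]]}}

```text
time_s: 12.7
eef_pos: [0.5194, 0.1603, 0.0684]
tcp_rot: [-0.055, 0.998, -0.0, -0.0]
wrist_force: [-3.3, -1.1, 5.2]
width: 0.17
```

Emit:
{"api": "drive_tool", "payload": {"steps": [[0.0005,0,0.001,0],[0.0003,0,0.001,0]]}}

```text
time_s: 12.9
eef_pos: [0.5194, 0.1603, 0.067]
tcp_rot: [-0.055, 0.998, -0.0, 0.001]
wrist_force: [-4.2, -0.4, 9.7]
width: 0.176
```

Emit:
{"api": "drive_tool", "payload": {"steps": [[0,0,0.001,0]]}}

```text
time_s: 13.0
eef_pos: [0.5195, 0.1603, 0.0668]
tcp_rot: [-0.055, 0.998, -0.0, 0.001]
wrist_force: [-7.3, -1.3, 15.2]
width: 0.175
```

Emit:
{"api": "drive_tool", "payload": {"steps": [[0,0,0.001,0]]}}

```text
time_s: 13.1
eef_pos: [0.5195, 0.1604, 0.0667]
tcp_rot: [-0.055, 0.998, -0.0, 0.0]
wrist_force: [-10.6, -1.8, 19.0]
width: 0.172
```

Emit:
{"api": "drive_tool", "payload": {"steps": [[0,0,0,0],[0,0,0,0],[0,0,0,0]]}}

```text
time_s: 13.4
eef_pos: [0.5195, 0.1604, 0.0668]
tcp_rot: [-0.055, 0.998, -0.0, 0.001]
wrist_force: [-8.4, -2.5, 15.6]
width: 0.175
```

```bash
python3 - <<'E'
from go import *
rel(.5192,.1603,.066,96.4)
print(arm.get_state()['moment'])
p,d,K,T=snap('wrist','w5.png'); C=cloud(d,K,T)
for q in arm.mark_of('wrist','casting_mid')[:1]: print(q['score'],ray_z(q['xy'],.058,K,T).round(4))
print('block',fit(C,(.519,.161),.062,.044,.056))
cv2.imwrite('pics/w5c.png',cv2.resize(p[100:350,200:450,::-1],(600,600)))
E
```

```text
t 13.4 p [0.5195 0.1604 0.0668] yax 96.36 w 0.175 F [-8.4 -2.5 15.6] tilt [ 0.001 -0.    -1.   ]
turn -0.0008 dx 0.0003 dy -0.0 dz 0.0008
[-0.38037157  1.44891159 -0.01014484]
0.69 [0.5195 0.1605 0.058 ]
block ((519.0, 159.7), (96, 78), 6.3, 7789, np.float64(0.0492))
```

View pics/w5c.png

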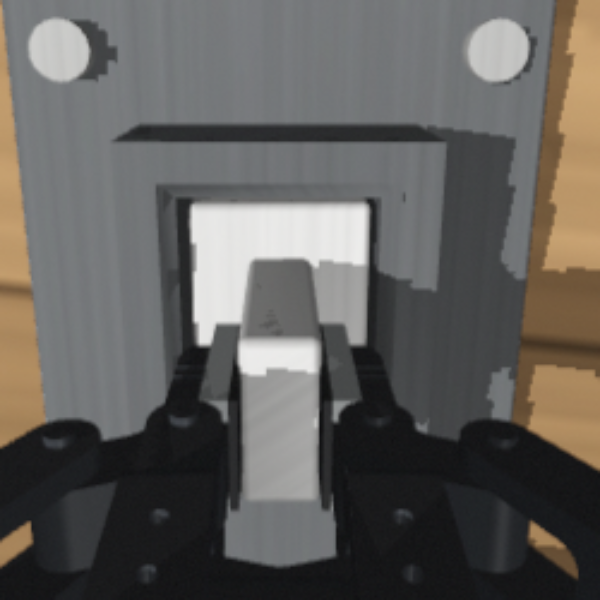

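Emit:
{"api": "drive_tool", "payload": {"steps": [[0.0008,0,0.0004,0],[0,0,0,0],[0,0,0,0]]}}

```text
time_s: 13.8
eef_pos: [0.5194, 0.1604, 0.0667]
tcp_rot: [-0.055, 0.998, -0.0, 0.001]
wrist_force: [-5.7, -1.1, 15.9]
width: 0.175
```

Emit:
{"api": "drive_tool", "payload": {"steps": [[0.0008,0,0.0006,0],[0,0,0,0],[0,0,0,0],[0,0,0,0]]}}

```text
time_s: 14.2
eef_pos: [0.5194, 0.1604, 0.0667]
tcp_rot: [-0.055, 0.998, 0.0, 0.002]
wrist_force: [-5.7, -1.6, 15.9]
width: 0.173
```

Emit:
{"api": "drive_tool", "payload": {"steps": [[0,0,0.0008,0],[0,0,0,0]]}}

```text
time_s: 14.4
eef_pos: [0.5195, 0.1604, 0.0667]
tcp_rot: [-0.055, 0.998, 0.0, 0.002]
wrist_force: [-7.2, -2.0, 20.1]
width: 0.175
```

Emit:
{"api": "drive_tool", "payload": {"steps": [[0,0,0,0],[0,0,0,0]]}}

```text
time_s: 14.6
eef_pos: [0.5195, 0.1604, 0.0666]
tcp_rot: [-0.055, 0.998, 0.0, 0.002]
wrist_force: [-7.5, -2.3, 20.3]
width: 0.175
```

Emit:
{"api": "drive_tool", "payload": {"steps": [[-0.0004,0,-0.001,0],[-0.0004,0,-0.001,0],[-0.0004,0,-0.001,0],[0,0,-0.0005,0],[0,0,0,0]]}}

```text
time_s: 15.1
eef_pos: [0.5193, 0.1603, 0.0669]
tcp_rot: [-0.055, 0.998, 0.0, 0.001]
wrist_force: [-2.0, -1.0, 6.6]
width: 0.177
```

Emit:
{"api": "drive_tool", "payload": {"steps": [[0,0,0,0],[0,0,0,0],[0,0,0,0],[0,0,0,0],[0,0,0,0],[0,0,0,0]], "hand": 0.7}}

```text
time_s: 15.7
eef_pos: [0.518, 0.1602, 0.0649]
tcp_rot: [-0.055, 0.998, -0.0, -0.0]
wrist_force: [-0.4, 0.8, 0.1]
width: 0.704
```

Emit:
{"api": "drive_tool", "payload": {"steps": [[0,0,-0.02,0],[0,0,-0.04,0],[0,0,-0.05,0],[0,0,-0.05,0],[0,0,-0.05,0],[0,0,-0.05,0],[0,0,-0.02,0],[0,0,0,0],[0,0,0,0],[0,0,0,0]]}}

```text
time_s: 16.7
eef_pos: [0.5173, 0.16, 0.3422]
tcp_rot: [-0.055, 0.998, -0.0, -0.002]
wrist_force: [-0.1, -0.5, -0.5]
width: 0.7
```

```bash
python3 - <<'E'
from go import *
rel(.62,.171,.345,6.4)
print(np.round(arm.get_state()['joints'],3))
p,d,K,T=snap('wrist','w6.png'); C=cloud(d,K,T); np.savez('w6.npz',C=C,p=p)
print('rib',fit(C,(.519,.160),.04,.08,.11)); print('base',fit(C,(.519,.160),.04,.036,.046)); print('block',fit(C,(.519,.161),.062,.047,.056))
p2,d2,K2,T2=snap('top'); C2=cloud(d2,K2,T2)
m=(C2[...,2]>.275)&(C2[...,2]<.32)&(C2[...,0]>.59)&(C2[...,0]<.66)
for CC in (C,C2):
    for a,b in ((.285,.31),(.2,.285)):
        m=(CC[...,2]>a)&(CC[...,2]<b)&(CC[...,0]>.585)&(CC[...,0]<.66)&(abs(CC[...,1]-.17)<.07)
        P=CC[m]; print(a,len(P),P.mean(0).round(4) if len(P) else '',fit(CC,(.62,.17),.07,a,b)[:3] if len(P)>3 else '')
p3,d3,K3,T3=snap('scene','s6.png'); C3=cloud(d3,K3,T3)
m=(C3[...,2]>.275)&(C3[...,2]<.31)&(C3[...,0]>.585)&(C3[...,0]<.66)&(abs(C3[...,1]-.17)<.06)
P=C3[m]; print('scene bar',len(P),P.mean(0).round(4),P.max(0).round(3))
cv2.imwrite('pics/w6c.png',np.hstack([p[80:400,160:480,::-1],cv2.resize(p3[100:240,310:450,::-1],(320,320))]))
E
```

```text
t 16.7 p [0.5173 0.16   0.3422] yax 96.34 w 0.7 F [-0.1 -0.5 -0.5] tilt [-0.004 -0.001 -1.   ]
turn 1.5698 dx -0.0005 dy 0.1033 dz -0.0028
[ 0.163 -0.186  1.658  0.     1.673 -1.519]
rib ((519.3, 160.2), (36, 15), 6.6, 316, np.float64(0.0915))
base ((519.8, 157.4), (71, 61), 9.1, 983, np.float64(0.0419))
block ((519.1, 160.0), (94, 78), 6.2, 1588, np.float64(0.0494))
0.285 2014 [0.602  0.1691 0.296 ] ((604.9, 169.3), (15, 104), -83.7)
0.2 2378 [0.6058 0.1693 0.2325] ((611.5, 170.1), (25, 104), -83.8)
0.285 75 [0.6084 0.1555 0.298 ] ((609.5, 169.6), (12, 101), -89.6)
0.2 39 [0.6109 0.1325 0.226 ] ((611.4, 133.1), (16, 35), -65.3)
scene bar 302 [0.6071 0.164  0.2948] [0.619 0.222 0.302]
```

View pics/w6c.png

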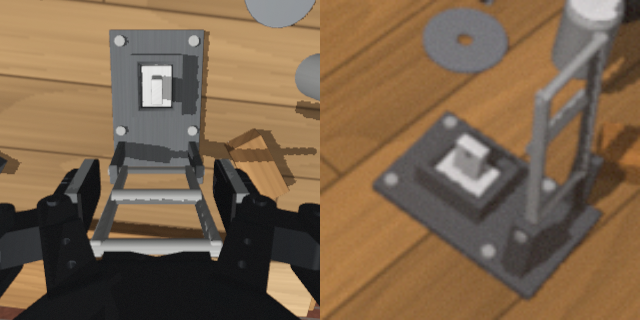

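Emit:
{"api": "drive_tool", "payload": {"steps": [[0,0,0,0.1427],[0,0,0,0.1427],[0,0,0,0.1427],[0,0,0,0.1427],[0,0,0,0.1427],[0,0,0,0.1427],[0,0,0,0.1427],[0,0,0,0.1427],[0,0,0,0.1427],[0,0,0,0.1427],[0,0,0,0.1427],[0,0,0,0]]}}

```text
time_s: 18.05
eef_pos: [0.5178, 0.1601, 0.3438]
tcp_rot: [0.666, 0.746, -0.001, -0.001]
wrist_force: [-0.1, 0.4, 1.0]
width: 0.699
```

Emit:
{"api": "drive_tool", "payload": {"steps": [[0,0.03,0,0],[0,0.04,0,0],[0,0.02,0,0],[0,0,0,0],[0,0,0,0],[0,0,0,0]]}}

```text
time_s: 18.65
eef_pos: [0.6068, 0.1702, 0.3449]
tcp_rot: [0.666, 0.746, -0.0, -0.0]
wrist_force: [0.4, 0.6, 0.1]
width: 0.699
```

```bash
python3 - <<'E'
from go import *
rel(.607,.170,.274,6.4)
p,d,K,T=snap('wrist','w7.png'); C=cloud(d,K,T)
for a,b in ((.285,.31),(.2,.285)): print(fit(C,(.607,.17),.07,a,b))
for q in arm.mark_of('wrist','clamp_bar')[:1]: print(q['score'],ray_z(q['xy'],.293,K,T).round(4))
cv2.imwrite('pics/w7c.png',p[:,:,::-1])
E
```

```text
t 18.65 p [0.6068 0.1702 0.3449] yax 6.48 w 0.699 F [0.4 0.6 0.1] tilt [-0.001 -0.    -1.   ]
turn 0.0014 dx -0.0003 dy 0.0002 dz 0.0709
((606.5, 169.4), (15, 105), -83.9, 2473, np.float64(0.2972))
((614.8, 171.7), (24, 102), -82.6, 780, np.float64(0.2367))
0.71 [0.6044 0.1703 0.293 ]
```

View pics/w7c.png

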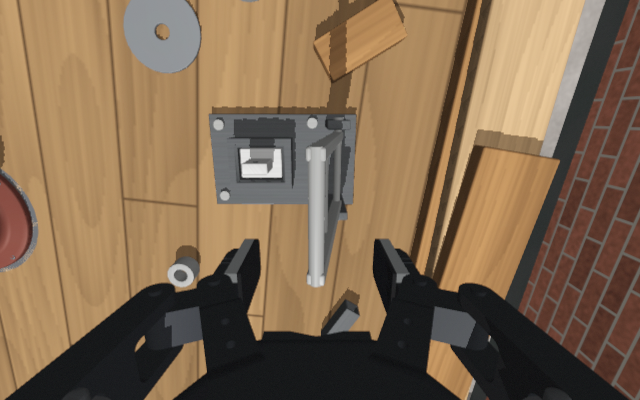

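Emit:
{"api": "drive_tool", "payload": {"steps": [[0,0,0.025,0],[0,0,0.03,0],[0,0,0.015,0],[0,0,0,0],[0,0,0,0]]}}

```text
time_s: 19.25
eef_pos: [0.6075, 0.1703, 0.2759]
tcp_rot: [0.666, 0.746, 0.0, 0.0]
wrist_force: [0.2, -0.3, 0.8]
width: 0.702
```

Emit:
{"api": "drive_tool", "payload": {"steps": [[0,0,0,0],[0,0,0,0],[0,0,0,0],[0,0,0,0],[0,0,0,0],[0,0,0,0],[0,0,0,0]], "hand": 0}}

```text
time_s: 19.95
eef_pos: [0.6078, 0.1703, 0.2763]
tcp_rot: [0.666, 0.746, 0.0, 0.0]
wrist_force: [-2.5, -0.5, 5.4]
width: 0.116
```

```bash
python3 - <<'E'
import numpy as np
th=np.r_[1.437-np.arange(0,13)*.1, .2,.17,.15]
u=.026-.195*np.cos(th); z=.195*np.sin(th)
for t,a,b in zip(th[1:],np.diff(u),-np.diff(z)): print(f'{t:.3f} [0, {a:.4f}, {b:.4f}, 0],')
E
```

```text
1.337 [0, -0.0192, 0.0036, 0],
1.237 [0, -0.0187, 0.0055, 0],
1.137 [0, -0.0181, 0.0073, 0],
1.037 [0, -0.0173, 0.0091, 0],
0.937 [0, -0.0163, 0.0107, 0],
0.837 [0, -0.0151, 0.0123, 0],
0.737 [0, -0.0138, 0.0138, 0],
0.637 [0, -0.0124, 0.0151, 0],
0.537 [0, -0.0108, 0.0162, 0],
0.437 [0, -0.0091, 0.0172, 0],
0.337 [0, -0.0074, 0.0181, 0],
0.237 [0, -0.0055, 0.0187, 0],
0.200 [0, -0.0016, 0.0070, 0],
0.170 [0, -0.0011, 0.0057, 0],
0.150 [0, -0.0006, 0.0039, 0],
```

Emit:
{"api": "drive_tool", "payload": {"steps": [[0,-0.0192,0.0036,0],[0,-0.0187,0.0055,0],[0,-0.0181,0.0073,0],[0,-0.0173,0.0091,0],[0,-0.0163,0.0107,0],[0,0,0,0]]}}

```text
time_s: 20.55
eef_pos: [0.5164, 0.1601, 0.2377]
tcp_rot: [0.666, 0.746, -0.001, -0.001]
wrist_force: [-4.8, -0.7, 1.7]
width: 0.116
```

Emit:
{"api": "drive_tool", "payload": {"steps": [[0,-0.0151,0.0123,0],[0,-0.0138,0.0138,0],[0,-0.0124,0.0151,0],[0,-0.0108,0.0162,0],[0,0,0,0]]}}

```text
time_s: 21.05
eef_pos: [0.4658, 0.1545, 0.179]
tcp_rot: [0.666, 0.746, -0.0, -0.001]
wrist_force: [3.1, 2.2, -7.5]
width: 0.117
```

Emit:
{"api": "drive_tool", "payload": {"steps": [[0,-0.0091,0.0172,0],[0,-0.0074,0.0181,0],[0,0,0,0]]}}

```text
time_s: 21.35
eef_pos: [0.4505, 0.1528, 0.1446]
tcp_rot: [0.667, 0.745, 0.0, -0.0]
wrist_force: [5.1, 2.6, -5.4]
width: 0.115
```

Emit:
{"api": "drive_tool", "payload": {"steps": [[0,-0.003,0.0095,0],[0,-0.0025,0.0092,0],[0,0,0,0],[0,0,0,0]]}}

```text
time_s: 21.75
eef_pos: [0.4456, 0.1522, 0.1264]
tcp_rot: [0.667, 0.745, 0.001, 0.0]
wrist_force: [5.0, 3.1, -5.3]
width: 0.116
```

```bash
python3 - <<'E'
from go import *
rel(.607,.170,.274,6.4)
E
```

```text
t 21.75 p [0.4456 0.1522 0.1264] yax 6.39 w 0.116 F [ 5.   3.1 -5.3] tilt [ 0.002  0.001 -1.   ]
turn -0.0002 dx -0.0003 dy 0.1624 dz -0.1476
```

Emit:
{"api": "drive_tool", "payload": {"steps": [[0,-0.0013,0.006,0],[0,-0.001,0.006,0],[0,-0.0008,0.006,0],[0,-0.0004,0.004,0],[0,0,0,0],[0,0,0,0]]}}

```text
time_s: 22.35
eef_pos: [0.4417, 0.1517, 0.1046]
tcp_rot: [0.666, 0.746, 0.001, 0.0]
wrist_force: [6.5, 3.0, -2.6]
width: 0.114
```

Emit:
{"api": "drive_tool", "payload": {"steps": [[0,0,0.0015,0],[0,0,0.0015,0],[0,0,0,0]]}}

```text
time_s: 22.65
eef_pos: [0.4415, 0.1517, 0.1022]
tcp_rot: [0.666, 0.746, 0.0, 0.0]
wrist_force: [4.4, 3.1, 0.3]
width: 0.115
```

Emit:
{"api": "drive_tool", "payload": {"steps": [[0,0,0.0015,0],[0,0,0.0015,0],[0,0,0,0]]}}

```text
time_s: 22.95
eef_pos: [0.4412, 0.1516, 0.0992]
tcp_rot: [0.666, 0.746, -0.0, -0.0]
wrist_force: [2.1, 3.1, 2.9]
width: 0.112
```

Emit:
{"api": "drive_tool", "payload": {"steps": [[0,0,0.001,0],[0,0,0.001,0],[0,0,0,0]]}}

```text
time_s: 23.25
eef_pos: [0.4411, 0.1516, 0.0972]
tcp_rot: [0.666, 0.746, -0.0, -0.0]
wrist_force: [0.3, 3.1, 2.9]
width: 0.112
```

Emit:
{"api": "drive_tool", "payload": {"steps": [[0,0,0.001,0],[0,0,0.001,0],[0,0,0,0]]}}

```text
time_s: 23.55
eef_pos: [0.4409, 0.1515, 0.0953]
tcp_rot: [0.667, 0.745, -0.001, -0.001]
wrist_force: [-0.7, 2.9, 4.0]
width: 0.115
```

Emit:
{"api": "drive_tool", "payload": {"steps": [[0,0,0.001,0],[0,0,0,0]]}}

```text
time_s: 23.75
eef_pos: [0.4409, 0.1515, 0.0949]
tcp_rot: [0.667, 0.745, -0.001, -0.001]
wrist_force: [-1.2, 1.9, 7.7]
width: 0.117
```

Emit:
{"api": "drive_tool", "payload": {"steps": [[0,0,0.0007,0],[0,0,0,0],[0,0,0,0]]}}

```text
time_s: 24.05
eef_pos: [0.4409, 0.1515, 0.0948]
tcp_rot: [0.667, 0.745, -0.001, -0.001]
wrist_force: [-4.1, 1.8, 12.1]
width: 0.117
```

```bash
python3 - <<'E'
from go import *
rel(.607,.170,.274,6.4)
p,d,K,T=snap('wrist','w8.png'); C=cloud(d,K,T)
p2,d2,K2,T2=snap('scene','s8.png'); C2=cloud(d2,K2,T2)
for CC in (C,C2):
  m=(np.hypot(CC[...,0]-.519,CC[...,1]-.160)<.05)&(CC[...,2]>.085)&(CC[...,2]<.14); P=CC[m]; print(len(P),np.percentile(P[:,2],[5,50,95,99]).round(4) if len(P) else '')
cv2.imwrite('pics/s8c.png',np.hstack([cv2.resize(p2[100:240,310:450,::-1],(400,400)),cv2.resize(p[50:300,150:400,::-1],(400,400))]))
E
```

```text
t 24.05 p [0.4409 0.1515 0.0948] yax 6.4 w 0.117 F [-4.1  1.8 12.1] tilt [-0.002 -0.    -1.   ]
turn 0.0001 dx -0.0001 dy 0.1671 dz -0.1792
6729 [0.0909 0.1063 0.1151 0.116 ]
323 [0.0912 0.1068 0.1164 0.1176]
```

View pics/s8c.png

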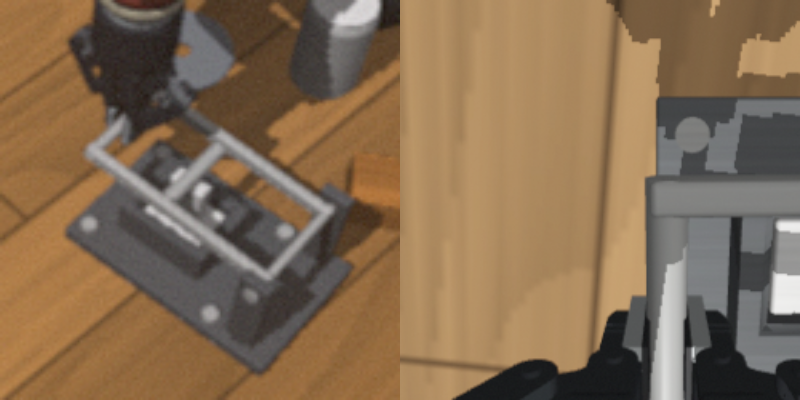

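Emit:
{"api": "drive_tool", "payload": {"steps": [[0,0,-0.0005,0],[0,0,0,0],[0,0,0,0],[0,0,0,0],[0,0,0,0],[0,0,0,0]], "hand": 0.45}}

```text
time_s: 24.75
eef_pos: [0.4412, 0.1514, 0.094]
tcp_rot: [0.667, 0.746, -0.0, -0.0]
wrist_force: [-0.2, 0.5, 0.2]
width: 0.45
```

Emit:
{"api": "drive_tool", "payload": {"steps": [[0,0,-0.01,0],[0,0,-0.02,0],[0,0,-0.04,0],[0,0,-0.04,0],[0,-0.01,-0.04,0],[0,-0.02,-0.03,0],[0,0,0,0],[0,0,0,0]]}}

```text
time_s: 25.55
eef_pos: [0.4119, 0.1483, 0.2757]
tcp_rot: [0.666, 0.746, 0.001, 0.001]
wrist_force: [-0.6, 0.7, -0.4]
width: 0.454
```

```bash
python3 - <<'E'
from go import *
rel(.607,.170,.274,6.4)
p,d,K,T=snap('wrist','w9.png'); C=cloud(d,K,T)
p2,d2,K2,T2=snap('scene','s9.png'); C2=cloud(d2,K2,T2)
p3,d3,K3,T3=snap('top'); C3=cloud(d3,K3,T3)
e=np.array([.9938,.1115]);f=np.array([-.1115,.9938])
for n,CC in (('w',C),('s',C2),('t',C3)):
  U=(CC[...,:2]-[.5193,.1602])@e; V=(CC[...,:2]-[.5193,.1602])@f; Z=CC[...,2]
  nose=(abs(U)<.006)&(abs(V)<.036)&(Z>.08)&(Z<.15)
  rib=(abs(U)>.011)&(abs(U)<.017)&(abs(V)<.006)&(Z>.07)&(Z<.15)
  bar=(abs(U+.08)<.006)&(abs(V)<.036)&(Z>.08)&(Z<.2)
  for k,m in (('nose',nose),('rib',rib),('bar',bar)):
    if m.sum()>2: print(n,k,m.sum(),np.percentile(Z[m],[10,50,90]).round(4))
cv2.imwrite('pics/w9c.png',p[:,:,::-1])
E
```

```text
t 25.55 p [0.4119 0.1483 0.2757] yax 6.41 w 0.454 F [-0.6  0.7 -0.4] tilt [ 0.003  0.001 -1.   ]
turn 0.0002 dx -0.0002 dy 0.1963 dz 0.0017
w nose 670 [0.1054 0.107  0.1083]
w rib 106 [0.0909 0.0918 0.0929]
w bar 703 [0.116  0.1183 0.1196]
s nose 129 [0.1004 0.1068 0.1098]
s rib 24 [0.077  0.0919 0.0941]
s bar 102 [0.1145 0.1196 0.1218]
t nose 86 [0.1033 0.1071 0.1109]
t rib 14 [0.0877 0.0916 0.0933]
t bar 15 [0.1163 0.1198 0.1225]
```

View pics/w9c.png

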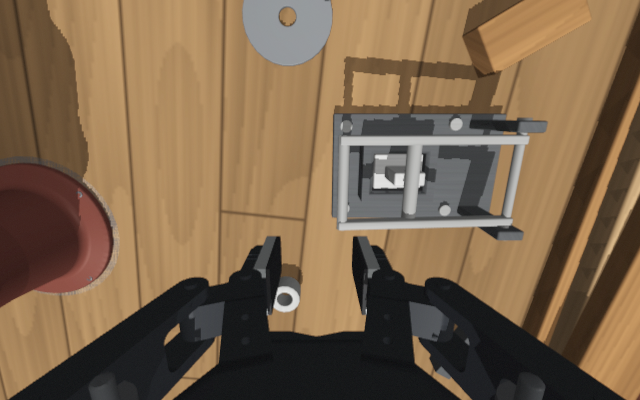

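```bash
python3 -c "
from cell import arm; print(arm.sign_off())"
```

```text
the job is handed in; nothing more can be done
None
```

The casting is seated in the nest, the clamp is down on its rib, and the job is handed in. It took about 26 s of the 67 s allowed; the sign-off gives no verdict.

- **Pressing home:** I gripped the rib and lowered the casting at about 10 mm/s. The lift pad gave way at about 7–8 N. The force then rose steeply with the underside about 28 mm below the rim. I held 18 to 23 N there for about 1.5 s with the clamp open, and the tool did not sink further.
- **Sideways force:** There was a side force of 4 to 11 N along x during the press. I took it for friction from the arm's give. It eased when I backed off, and afterwards the rib was within 1 mm of the nest centre.
- **Clamp:** I pinched the handle bar and swung it down its arc until the crossbar met the rib, with about 12 N at the bar. I then let go and moved clear.
- **Last checks:**
  - The crossbar's top is about 107 mm above the bench and the rib's top about 92 mm. That fits the 16 mm bar resting on the rib within about 1 mm.
  - The clamp angle is about 0.07 rad.
  - The casting looks upright, and the wrist force is near zero.
- **Bystanders:** I saw no contact with any of them and did not re-measure their positions at the end.

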